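Find the soft foot under the process tube with a feeler

TASK

One of the three feet under the steel process tube is soft, but you cannot see which. Take the blue-handled feeler and slide its blade into the gaps under the feet: under a tight foot it soon jams on the clamped shim, under the soft foot the loose shim gives way with some drag. Leave the feeler pushed fully home in the soft foot's gap, its grip up against the foot, and let go; never force it against a foot or its shim with more than 30 N, and leave the other things where they are.

Things in the scene. Friction and masses are not known exactly. Their poses are not given: they have to be found in the camera images.
- feeler: feeler, 90 g: upright blue grip 34 (x) x 16 (y) x 48 mm high on a steel sole 34 x 30 x 4 mm; a steel blade 20 mm wide, 4 mm thick, round-nosed, runs 46 mm along +x from the grip's front, its underside level with the sole. Origin: centre of the sole's underside; x to the blade's tip, z up. Starts upright on the bench left or right of the rail
- blade_tip (a point): point at the end of the feeler's blade, on its underside, mid-width: 63 mm along x from the feeler's origin
- rail: fixed dark steel slab 210 (x) x 320 (y) x 18 mm high, carrying the feet and the tube. Its bare top reaches 105 mm out in front of the feet, level with the gaps' floors, so that the blade can slide on it. Origin: centre of the slab's underside; x points into the gaps, away from the robot, z up
- feet: the three aluminium feet on the rail, in a row along y, 100 mm apart, each 62 mm wide, front faces at x = 0, tops 58 mm over the bench; behind them a steel tube along y, 38 mm across (end flanges 56 mm), axis at x = 85, z = 90 mm. Same origin and axes as the rail
- gap_1 (a point): middle of the left (+y) gap's mouth, on its floor, which is the slab's top; axes as the rail's. Each gap is 26 mm wide, 6 mm high, straight; a shim lies 15 mm inside, out of sight. In the two tight feet it is fast: the blade stops about 15 mm in, giving some 1 mm per 10 N. In the soft one it slides back with about 5 N of drag and the blade goes in all its 46 mm, until the grip meets the foot
- gap_2 (a point): the same point of the middle gap, which looks the same
- gap_3 (a point): the same point of the right (-y) gap, which looks the same
- thick_gauge: the other gauge, red grip, 9 mm blade, otherwise shaped as the feeler; it fits no gap. Not needed. Origin: middle of its underside
- wrench: steel open wrench lying flat, 190 mm long. Not needed. Origin: middle of its underside
- screwdriver: red-handled screwdriver lying flat, 180 mm long. Not needed. Origin: middle of its underside
- clamp_ring: steel ring lying flat, 64 mm across, 18 mm high. Not needed. Origin: middle of its underside
- blank_flange: steel disc lying flat, 70 mm across, 12 mm high. Not needed. Origin: middle of its underside
- meter: black instrument box, 75 x 120 x 40 mm. Not needed. Origin: middle of its underside
- solvent: white bottle standing, 60 mm across, 150 mm high. Not needed. Origin: middle of its underside
Not all that is in view belongs to the job. What is shaped like the feeler but yellow is not meant.

How it is judged (in metres and radians):
On the way, in this order (a step that is already met when the one before it is completed fails the run):
1. the feeler is lifted off the bench (height (world z) of feeler above 0.012 m), for 0.1 s.
2. its blade has entered one of the gaps by 8 mm (((x of blade_tip in the frame of gap_1 between 0.008 and 0.06 m and y of blade_tip in the frame of gap_1 between -0.008 and 0.008 m and z of blade_tip in the frame of gap_1 between -0.004 and 0.005 m) or (x of blade_tip in the frame of gap_2 between 0.008 and 0.06 m and y of blade_tip in the frame of gap_2 between -0.008 and 0.008 m and z of blade_tip in the frame of gap_2 between -0.004 and 0.005 m) or (x of blade_tip in the frame of gap_3 between 0.008 and 0.06 m and y of blade_tip in the frame of gap_3 between -0.008 and 0.008 m and z of blade_tip in the frame of gap_3 between -0.004 and 0.005 m)) and angle between the x axis of feeler and the x axis of rail, either way round below 0.2 rad), for 0.1 s.
At the end, for the whole second after the job is handed in: The feeler rests upright (within 0.15 rad), released and still, its blade at least 42 mm into a gap (full depth 46 mm; only the soft foot's gap takes more than about 15 mm), within 0.2 rad of straight in, on the gap's floor (((x of blade_tip in the frame of gap_1 between 0.042 and 0.06 m and y of blade_tip in the frame of gap_1 between -0.008 and 0.008 m and z of blade_tip in the frame of gap_1 between -0.004 and 0.005 m) or (x of blade_tip in the frame of gap_2 between 0.042 and 0.06 m and y of blade_tip in the frame of gap_2 between -0.008 and 0.008 m and z of blade_tip in the frame of gap_2 between -0.004 and 0.005 m) or (x of blade_tip in the frame of gap_3 between 0.042 and 0.06 m and y of blade_tip in the frame of gap_3 between -0.008 and 0.008 m and z of blade_tip in the frame of gap_3 between -0.004 and 0.005 m)) and angle between the x axis of feeler and the x axis of rail, either way round below 0.2 rad and linear speed of feeler below 0.01 m/s and angle between feeler's own z axis and vertical below 0.15 rad); the robot touches nothing.
It fails at once if the feeler is pressed against a foot or its shim with more than 30 N (contact force between feeler and feet above 30 N).
It fails at once if another thing on the bench is moved by more than 20 mm (distance of any of thick_gauge, wrench, screwdriver, clamp_ring, blank_flange, meter, solvent from where it was at the start of the episode above 0.02 m).
It also fails if it takes over 64 s, if anything falls off the work surface, if the arm or the gripper's body presses on something with over 40 N, if the wrist force passes 120 N, or if a joint passes its speed limit or range.

ROBOT

A 7-joint arm with a two-finger parallel gripper is mounted at the origin on the work surface. World frame = base frame: x ahead of the robot, y to its left, z up, the work surface at z = 0. Lengths are in m, angles in degrees, forces in N, time in s.
With the tool pointing down it reaches from about 0.35 to 0.775 m from the base axis. Payload 3.1 kg.
Tool frame: the origin (TCP) lies on the centre line of the jaws, within the pads' length; the fingertips stand 17 mm ahead of it and the grasp point (between the pads) lies 2 mm behind it (robot.tip_reach is the distance from the TCP to the fingertips, in m); z points along the fingers, y is the line along which they close (so a half turn about z gives the same grasp; the last joint's range is limited). The gripper opens to 85 mm and grips with 20 to 120 N. Pads are 22 mm wide; open, the fingers measure 114 mm over their backs; the gripper's body (76 mm by 85 mm) begins 54 mm behind the grasp point. The pads swing forward as they close: fully open they stand 13 mm farther back than shut.
Start: joints at [-65.415, 17.813, 0.802, 86.603, -0.252, 75.585, -1.558], TCP at [0.249, 0.49, 0.248] pointing down, gripper open.
Joint ranges: [-154.91, 154.91], [-16.99, 109.72], [-72.82, 74.43], [7.12, 147.25], [-82.49, 262.49], [11.32, 116.49], [-174.64, 174.64]. Speed limits (degrees/s): [159.86, 159.86, 180, 180, 180, 180, 180].

INTERFACE

Orientations are given as [roll, pitch, yaw] about the fixed x, y, z axes, in that order (R = Rz(yaw) Ry(pitch) Rx(roll)).
In Python, from station import robot, fingers, vision, workorder, recognise gives the robot as it stands. Calls block until the motion is done:
- robot.move_to(position, orientation): joint-space move of the TCP to a pose.
- robot.line_to(position, orientation=None, velocity=0.15, f_stop=None): straight line of the TCP; orientation=None keeps the orientation; velocity is the mean speed in m/s. With f_stop (N) it stops when the force on the tool has changed by that much, and returns True; else False.
- robot.move_j(angles): joint-space move.
- fingers.gripper_to(opening, force=None): opening from 0.0 (shut) to 1.0 (fully open); force is the grip in N (None keeps the last); returns when the fingers have stopped.
- robot.pause(seconds).
- robot.inverse_kinematics(position, orientation): joint angles nearest the present ones, or None.
- vision.grab_frame(name): name is "scene" or "top"; returns the picture (420x560x3 uint8, red, green, blue); there is no depth.
- vision.calibration(name): a dict with "mtx" (3x3 intrinsics, pixels), "k1" (the pictures are not rectified: a ray, as slopes to the right and down, at radius r is drawn at 1 + k1 r^2 times it, then the intrinsics apply), "extrinsics" (4x4, takes a point from world to camera coordinates). Camera axes: x right, y up, looking along -z (the intrinsics and any distortion apply to the point x, -y, -z); pixel columns grow to the right and rows downward; lengths in m; the calibration is good to about 2 mm. A picture is of the moment at which its call begins. calibration takes no time and is no camera call.
A pose or a line that the arm cannot do raises robot.PlanningError and nothing moves.
- workorder.close_job(): hands the job in; it is judged then, once.
Trained networks look in the newest picture that a camera, given by its name, has taken for a name from the list of things; names that differ only in an ending like _2 or _b are one class to them, and where a whole thing is asked for, a point or a joint stands for the part that bears it (a point fixed in the world has none). Each returns a list of dicts, best first, with "p" (0 to 1); they miss things now and then, are a little off and sometimes report something else, mostly with a low value. They report only what shows in the picture. A call takes as long as a camera call. They do not tell look-alikes from the thing itself.
- recognise(label, camera): "rect" ([centre column, centre row, width, height] in pixels, round what is visible of it).
Readings, each from a call of its own:
- robot.current_time_s(): time.
- robot.current_joint_positions(): joint angles.
- robot.current_dq(): joint speeds.
- robot.current_joint_torque(): joint torques, N m.
- robot.current_tool_pos(): TCP position.
- robot.current_eef_rot(): TCP orientation.
- robot.current_contact_force(): force on the tool from outside, world axes, zero at the start.
- robot.current_torque(): the same for the moment, N m.
- robot.current_finger_gap(): opening from 0.0 (shut) to 1.0 (fully open).
- robot.current_gripper_force(): force on a finger pad.
Only numpy, scipy, OpenCV 4.12 (cv2) and the standard library are available. Lean on these libraries where they do the work, as an engineer would, in place of code of your own. Each camera call takes 0.05 s, during which the arm holds its last target. There are 200 camera calls.

## Working session

There is one attempt and no reset: what is moved stays moved. The work goes in short steps, each a Python script; the robot and the scene stay as the last script left them, time stands still between calls to the robot, and variables do not carry over. Pictures are saved under pics/ and viewed, at most 10 in all, crops included, and the job is handed in when it is done.

```bash
ls; mkdir -p pics
python3 - <<'E'
from station import robot, fingers, vision, workorder, recognise
import cv2,numpy as np
for n in ("scene","top"):
    im=vision.grab_frame(n); cv2.imwrite(f"pics/{n}0.png",im[:,:,::-1])
    c=vision.calibration(n); print(n,np.round(c["mtx"],1).tolist(),c["k1"],np.round(c["extrinsics"],4).tolist())
    for l in ("feeler","rail","feet","thick_gauge"):
        print(l,[(np.round(d["rect"]).tolist(),round(d["p"],2)) for d in recognise(l,n)[:4]])
print(robot.current_time_s(), robot.current_eef_rot())
E
```

```text
pics
scene [[389.0, 0.0, 276.5], [0.0, 389.0, 211.3], [0.0, 0.0, 1.0]] 0.005024655853047717 [[0.8761, 0.482, -0.0104, -0.4438], [-0.4141, 0.7635, 0.4955, 0.2231], [0.2468, -0.4298, 0.8685, -1.4303], [0.0, 0.0, 0.0, 1.0]]
feeler [([224.0, 294.0, 27.0, 25.0], 0.73), ([189.0, 319.0, 19.0, 30.0], 0.57), ([259.0, 343.0, 25.0, 24.0], 0.24)]
rail [([308.0, 224.0, 116.0, 104.0], 0.92)]
feet [([326.0, 224.0, 83.0, 110.0], 0.58)]
thick_gauge [([321.0, 137.0, 18.0, 13.0], 0.6)]
top [[537.4, 0.0, 284.7], [0.0, 537.4, 204.1], [0.0, 0.0, 1.0]] -0.014804864771008232 [[-0.0482, -0.9988, 0.0025, -0.0068], [0.9781, -0.0467, 0.2029, -0.521], [-0.2026, 0.0122, 0.9792, -1.8381], [0.0, 0.0, 0.0, 1.0]]
feeler [([369.0, 204.0, 12.0, 22.0], 0.61), ([403.0, 218.0, 18.0, 12.0], 0.54)]
rail [([276.0, 178.0, 112.0, 68.0], 0.8), ([286.0, 247.0, 17.0, 53.0], 0.33), ([277.0, 164.0, 107.0, 38.0], 0.19)]
feet [([275.0, 163.0, 109.0, 39.0], 0.82)]
thick_gauge [([187.0, 213.0, 11.0, 18.0], 0.59)]
0.5 [-1.79997963e+02  6.85080489e-04  1.53032403e+02]
```

Run:
```python
import cv2
a=cv2.imread("pics/scene0.png");b=cv2.imread("pics/top0.png")
cv2.imwrite("pics/s1.png",cv2.resize(a[110:390,130:430],None,fx=2.1,fy=2.1,interpolation=3)) 
cv2.imwrite("pics/t1.png",cv2.resize(b[100:300,170:440],None,fx=2.9,fy=2.9,interpolation=3))
```

```text
(no output)
```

View pics/s1.png

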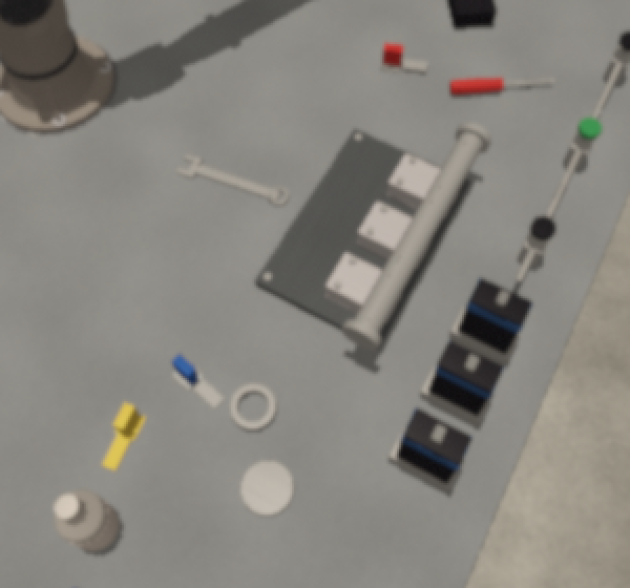

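View pics/t1.png

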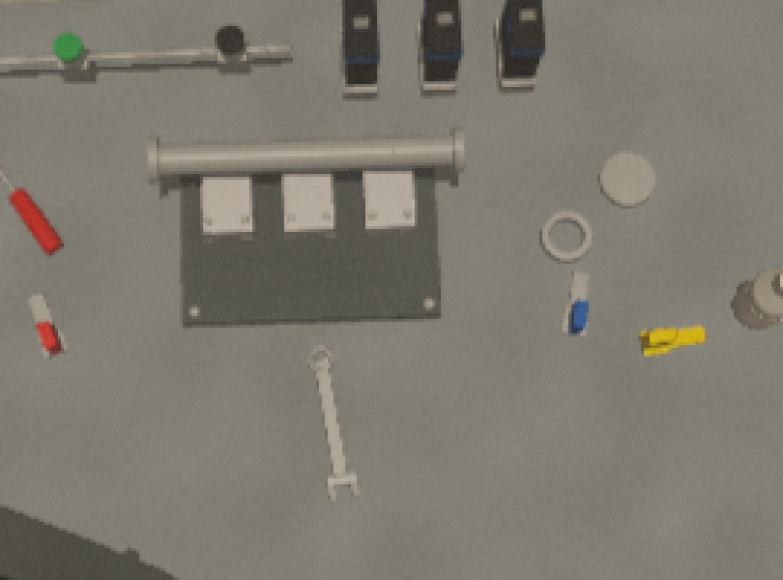

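The top view shows the feeler right of the rail: blue grip at crop (578,317), blade tip at (581,272) pointing away from the robot. The yellow decoy is at (672,340), the ring at (566,236), and the foot front edges lie along crop row ~230. Next I fit the rail and feeler poses in both cameras.

```bash
cat > h.py <<'E'
from station import robot, fingers, vision, workorder, recognise
import cv2,numpy as np
from scipy.optimize import least_squares
C={n:vision.calibration(n) for n in ("scene","top")}
def proj(n,P):
    c=C[n];E=np.array(c["extrinsics"]);p=np.atleast_2d(P)@E[:3,:3].T+E[:3,3]
    s=np.c_[p[:,0]/-p[:,2],-p[:,1]/-p[:,2]]; s=s*(1+c["k1"]*(s**2).sum(1,keepdims=True))
    K=np.array(c["mtx"]); return s@K[:2,:2].T+K[:2,2]
def tf(q,P):
    x,y,a=q;R=np.array([[np.cos(a),-np.sin(a),0],[np.sin(a),np.cos(a),0],[0,0,1]])
    return np.atleast_2d(P)@R.T+[x,y,0]
def blue(im):
    h=cv2.cvtColor(im,cv2.COLOR_RGB2HSV); return cv2.inRange(h,(105,130,50),(130,255,255))
def blob(im,near):
    n,l,s,c=cv2.connectedComponentsWithStats(blue(im)); 
    k=[i for i in range(1,n) if s[i,4]>15]; i=min(k,key=lambda i:np.hypot(*(c[i]-near))); return c[i],s[i]
E
cat > fit.py <<'E'
from h import *
RP=np.array([[-.105,.16,.018],[-.105,-.16,.018]]+[[0,c+d,.058] for c in (.1,0,-.1) for d in (.031,-.031)])
pix={"top":np.array([[183,326],[440,317],[203,233],[253,233],[284,232],[333,231],[364,228],[414,226]])/2.9+[170,100],
"scene":np.array([[357,130],[258,283],[413,152],[388,190],[383,200],[357,235],[350,252],[326,288]])/2.1+[130,110]}
def gp(): # grip box
    return np.array([[x,y,z] for x in (-.017,.017) for y in (-.008,.008) for z in (.004,.050)])
def hullc(p):
    h=cv2.convexHull(p.astype(np.float32));m=cv2.moments(h);return np.array([m["m10"],m["m01"]])/m["m00"]
near={"top":(369,209),"scene":(219,286)};tip={"top":np.array([581,272])/2.9+[170,100],"scene":np.array([213,400])/2.1+[130,110]}
R=[];F=[]
im={}
for n in C:
    im[n]=cv2.imread(f"pics/{n}0.png")[:,:,::-1].copy(); g=cv2.cvtColor(im[n],cv2.COLOR_RGB2GRAY)
    p=cv2.cornerSubPix(g,pix[n].astype(np.float32).reshape(-1,1,2)-.0,(3,3),(-1,-1),(3,30,.01)).reshape(-1,2)
    print(n,"corner shift",np.round(p-pix[n],1).tolist()); pix[n]=p
    b,s=blob(im[n],near[n]);print("blob",b,s); near[n]=b
def rr(q,ns): return np.concatenate([(proj(n,tf(q,RP))-pix[n]).ravel() for n in ns])
def fr(q,ns): return np.concatenate([np.r_[hullc(proj(n,tf(q,gp())))-near[n],.5*(proj(n,tf(q,[[.063,0,.002]]))[0]-tip[n])] for n in ns])
for ns in (["top"],["scene"],["top","scene"]):
    r=least_squares(rr,[.55,0,0],args=(ns,),loss="soft_l1"); f=least_squares(fr,[.5,-.3,0],args=(ns,))
    print(ns,"rail",r.x.round(4),r.cost.round(2),"feeler",f.x.round(4),f.fun.round(2))
E
python3 fit.py
```

```text
scene corner shift [[0.9, -0.4], [-2.3, -0.3], [-0.0, -0.0], [-0.0, 0.0], [-0.0, 0.0], [-0.3, -2.0], [-2.5, -0.7], [-0.8, -1.5]]
blob [217.76785714 285.32142857] [213 280  10  12  56]
top corner shift [[-0.3, 0.2], [-0.2, -0.6], [-0.6, -1.0], [-0.4, -1.4], [-0.4, -0.8], [-0.1, -1.5], [-0.0, -0.5], [-0.0, -0.7]]
blob [369.5 208. ] [368 204   4   9  34]
['top'] rail [ 0.6123 -0.0058 -0.0126] 1.11 feeler [ 0.4964 -0.3321 -0.2252] [-0.36  0.08  0.09 -0.52]
['scene'] rail [ 0.6141 -0.0044 -0.0411] 8.13 feeler [ 0.486  -0.3288 -0.2332] [-1.39 -0.82  0.47  0.36]
['top', 'scene'] rail [ 0.613  -0.0053 -0.0242] 10.85 feeler [ 0.4923 -0.3287 -0.2697] [-1.19  1.25  0.06  0.12  0.43  0.14  1.1   1.13]
```

```bash
cat > ov.py <<'E'
from h import *
def draw(n,im,rail,feel,fz,win,s,out):
    x0,y0,x1,y1=win; o=cv2.resize(im[y0:y1,x0:x1,::-1],None,fx=s,fy=s,interpolation=cv2.INTER_CUBIC)
    def pl(P,q,col,dz=0):
        p=(proj(n,tf(q,np.array(P,float))+[0,0,dz])-[x0,y0]+.5)*s; cv2.polylines(o,[np.int32(p*8)],True,col,1,cv2.LINE_AA,3)
    if rail is not None:
        pl([[-.105,.16,.018],[-.105,-.16,.018],[.105,-.16,.018],[.105,.16,.018]],rail,(0,255,255))
        for c in (.1,0,-.1):
            pl([[0,c+.031,.058],[0,c-.031,.058],[.05,c-.031,.058],[.05,c+.031,.058]],rail,(0,0,255))
            pl([[0,c+.013,.018],[0,c-.013,.018],[0,c-.013,.024],[0,c+.013,.024]],rail,(255,0,255))
    if feel is not None:
        pl([[-.017,.015,0],[-.017,-.015,0],[.017,-.015,0],[.017,.015,0]],feel,(0,255,0),fz)
        pl([[.017,.01,.004],[.017,-.01,.004],[.063,-.01,.004],[.063,.01,.004]],feel,(0,255,0),fz)
        for z in (.004,.052): pl([[-.017,.008,z],[-.017,-.008,z],[.017,-.008,z],[.017,.008,z]],feel,(255,255,0),fz)
    cv2.imwrite(out,o); return o
E
python3 - <<'E'
from ov import *
L=lambda n:cv2.imread(f"pics/{n}0.png")[:,:,::-1]
r=[.6125,-.0055,-.014]; f=[.4945,-.331,-.22]
a=draw("top",L("top"),r,f,0,(215,140,405,230),4,"pics/a.png")
b=draw("scene",L("scene"),r,f,0,(195,160,385,320),3,"pics/b.png")
w=760;b=cv2.copyMakeBorder(b,0,0,0,0,0)
cv2.imwrite("pics/ab.png",cv2.vconcat([a[:, :],cv2.copyMakeBorder(b[:240],0,0,0,w-b.shape[1],0)])) 
cv2.imwrite("pics/b.png",b)
E
```

```text
(no output)
```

View pics/a.png

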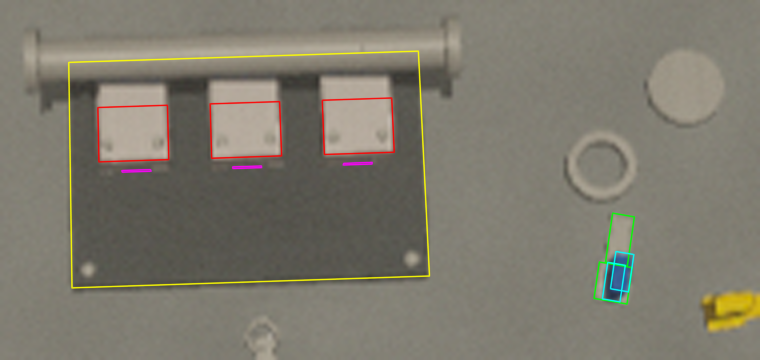

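View pics/b.png

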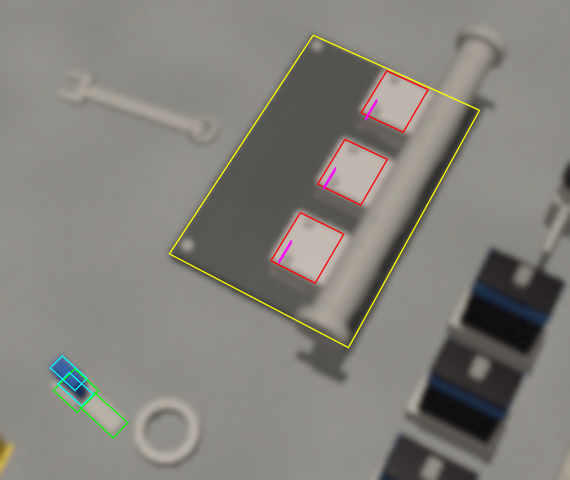

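Both overlays match well: the rail and feet outlines sit on their edges, and the feeler outline covers the blue grip and blade. I'll grasp it now.

Run:
```python
from h import *
x,y,yaw=.4945,-.331,168.0
o=[180,0,yaw]
print(robot.inverse_kinematics([x,y,.12],o), robot.inverse_kinematics([.55,-.1,.06],[180,0,179]))
fingers.gripper_to(.6)
robot.move_to([x,y,.14],o)
print(robot.line_to([x,y,.031],velocity=.12,f_stop=8), robot.current_tool_pos())
fingers.gripper_to(0,60)
print(robot.current_finger_gap(),robot.current_gripper_force())
robot.line_to([x,y,.10],velocity=.12)
print(robot.current_finger_gap(),robot.current_gripper_force(),robot.current_contact_force(),robot.current_joint_positions(),robot.current_time_s())
```

```text
[  3.10393783  33.99676253  43.43655639  90.83962239 -25.03749766
  65.2839561  130.28748523] [-14.66100958  31.77526066  32.18073729  99.8946829  -20.23344547
  54.1868862  114.65459513]
False [ 0.49505329 -0.33163427  0.03186569]
0.18029684741282742 59.03830826282501
0.17826383464308562 58.488001227378845 [-0.2336258  -0.06465965 -0.86099878] [  3.69115965  35.16542507  42.43592667  92.09474328 -25.85243692
  63.05100791 130.89841466] 6.1583
```

```bash
cat > ins.py <<'E'
from ov import *
rail=[.6125,-.0055,-.014]; YAW=180+np.degrees(rail[2])
def P(u,v,z): p=tf(rail,[[u,v,0]])[0]; return [p[0],p[1],z]
def inrail(p): # rail coords of tcp
    d=np.array(p[:2])-rail[:2];a=rail[2];return np.array([np.cos(a)*d[0]+np.sin(a)*d[1],-np.sin(a)*d[0]+np.cos(a)*d[1]])
def st(s=""): 
    p=np.array(robot.current_tool_pos());print(s,"uv",(1000*inrail(p)).round(1),"z",round(1000*p[2],1),"F",np.round(robot.current_contact_force(),1),"t",round(robot.current_time_s(),1),"yaw",np.round(robot.current_eef_rot(),2))
E
python3 - <<'E'
from ins import *
robot.move_to(P(-.078,-.1,.10),[180,0,YAW])
robot.line_to(P(-.078,-.1,.058),velocity=.1); st("above")
ims={n:vision.grab_frame(n) for n in C}
p=robot.current_tool_pos();f=[p[0],p[1],rail[2]];fz=p[2]-.0319
for n in C: cv2.imwrite(f"pics/{n}1.png",ims[n][:,:,::-1])
a=draw("top",ims["top"],rail,f,fz,(270,150,370,225),4,"pics/a1.png")
b=draw("scene",ims["scene"],rail,f,fz,(230,200,330,290),4,"pics/b1.png")
cv2.imwrite("pics/ab1.png",cv2.hconcat([cv2.copyMakeBorder(a,0,60,0,0,0),b]))
print(robot.line_to(P(-.078,-.1,.044),velocity=.02,f_stop=4)); st("touch")
E
```

```text
above uv [ -78. -101.] z 58.0 F [ 0.1  0.6 -0.5] t 7.6 yaw [-179.96   -0.    179.11]
True
touch uv [-77.8 -99.9] z 49.8 F [ 0.9 -0.3  2.9] t 8.2 yaw [1.7998e+02 2.0000e-02 1.7922e+02]
```

View pics/ab1.png

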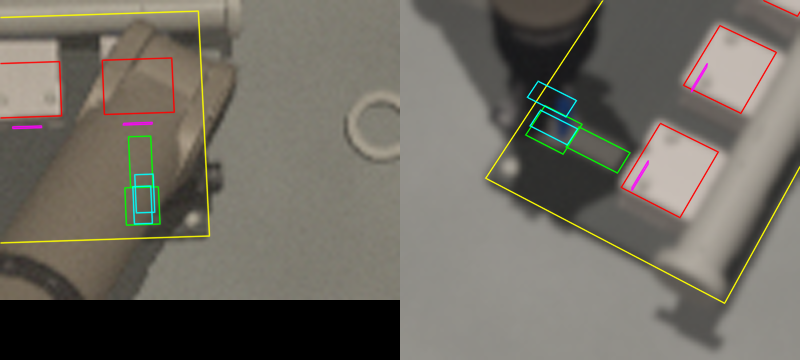

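The arm hides the feeler in the top view. In the scene view the blade lies in its outline (about (600,150)), aimed at gap 3's mouth (640,175), and touchdown was at the expected height. I'll probe gap 3.

```bash
cat >> ins.py <<'E'
Z=.0505
def probe(v,dv=0,fs=9,end=-.017):
    v+=dv
    robot.line_to(P(-.072,v,Z),velocity=.04); st("start")
    r=robot.line_to(P(-.040,v,Z),velocity=.025,f_stop=fs); st(f"stage1 {r}")
    return r
E
python3 - <<'E'
from ins import *
r=probe(-.1)
E
```

```text
start uv [-71.8 -99.8] z 50.1 F [-0.5 -0.  -0.2] t 8.6 yaw [ 1.7998e+02 -1.1000e-01  1.7924e+02]
stage1 True uv [ -45.8 -100.1] z 50.1 F [-0.9 -0.   4.1] t 9.6 yaw [179.91  -0.46 179.21]
```

Run:
```python
from ins import *
r=robot.line_to(P(-.038,-.1,Z),velocity=.015,f_stop=13); st(f"push {r}")
for i in range(3): robot.pause(.1); st()
```

```text
push True uv [ -45.4 -100.1] z 50.7 F [-0.6  1.2  4.5] t 10.0 yaw [179.79  -0.99 179.19]
 uv [ -45.4 -100.1] z 50.6 F [-1.  -0.6  5.1] t 10.1 yaw [179.79  -0.98 179.19]
 uv [ -45.5 -100.1] z 50.6 F [-1.4  0.5  5.7] t 10.2 yaw [179.79  -0.98 179.19]
 uv [ -45.5 -100.1] z 50.6 F [-1.6  0.5  4.7] t 10.3 yaw [179.79  -0.98 179.19]
```

Gap 3 is tight: it stopped with the tip about 17 mm in and barely moved under 13 N. Next is gap 2.

Run:
```python
from ins import *
robot.line_to(P(-.078,-.1,Z+.0005),[180,0,YAW],velocity=.05); st("out")
robot.line_to(P(-.078,-.1,.056),velocity=.05)
robot.line_to(P(-.078,0,.056),velocity=.1)
print(robot.line_to(P(-.078,0,.044),velocity=.02,f_stop=4)); st("touch")
r=probe(0.)
if r:
    r=robot.line_to(P(-.038,0,Z),velocity=.015,f_stop=13); st(f"push {r}")
```

```text
out uv [-78.1 -99.8] z 50.8 F [-0.1  0.1 -0.5] t 11.1 yaw [ 1.7999e+02 -3.0000e-02  1.7921e+02]
True
touch uv [-77.8  -0.5] z 49.7 F [ 0.1 -0.5  3. ] t 12.9 yaw [-1.8000e+02  2.0000e-02  1.7915e+02]
start uv [-72.    0.1] z 50.1 F [-0.9  0.3 -0.4] t 13.3 yaw [-1.7998e+02 -1.1000e-01  1.7918e+02]
stage1 True uv [-46.1  -0. ] z 50.1 F [-0.5 -0.6  4. ] t 14.3 yaw [179.97  -0.46 179.18]
push True uv [-45.8  -0.1] z 50.6 F [-1.  -0.3  3.9] t 14.7 yaw [179.89  -0.97 179.17]
```

Gap 2 behaves the same way, so it is tight too. Gap 1 next.

Run:
```python
from ins import *
robot.line_to(P(-.078,0,Z+.0005),[180,0,YAW],velocity=.05)
robot.line_to(P(-.078,0,.056),velocity=.05)
robot.line_to(P(-.078,.1,.056),velocity=.1)
print(robot.line_to(P(-.078,.1,.044),velocity=.02,f_stop=4)); st("touch")
r=probe(.1)
if r:
    r=robot.line_to(P(-.038,.1,Z),velocity=.015,f_stop=13); st(f"push {r}")
```

```text
True
touch uv [-77.7  99.6] z 49.8 F [-0.2  0.2  4. ] t 17.3 yaw [1.7999e+02 3.0000e-02 1.7915e+02]
start uv [-72.   99.9] z 50.0 F [-0.2  0.3 -0.8] t 17.6 yaw [-1.7996e+02 -1.1000e-01  1.7917e+02]
stage1 True uv [-46.2 100. ] z 50.1 F [-0.9  0.1  4.6] t 18.6 yaw [-179.99   -0.45  179.18]
push True uv [-46.   99.9] z 50.6 F [-1.8  1.1  4. ] t 19.1 yaw [179.98  -0.97 179.19]
```

All three gaps stopped alike, so I need a proper force-travel curve. I'll step slowly, hold the tool level and read the force at each step.

```bash
cat >> ins.py <<'E'
def steps(v,u0,n,du=.001,fs=15,z=.0508,vel=.01):
    for i in range(n):
        r=robot.line_to(P(u0+i*du,v,z),[180,0,YAW],velocity=vel,f_stop=fs)
        p=np.array(robot.current_tool_pos());f=robot.current_contact_force()
        print(round(1000*(u0+i*du),1),r,(1000*inrail(p)).round(1),round(1000*p[2],1),np.round(f,1),np.round(robot.current_torque(),2),round(robot.current_eef_rot()[1],2))
        if r: break
    print("t",robot.current_time_s())
E
python3 - <<'E'
from ins import *
robot.line_to(P(-.049,.1,.0508),[180,0,YAW],velocity=.05); st("back")
steps(.1,-.048,10)
E
```

```text
back uv [-49.7 100.1] z 50.3 F [-0.1 -0.6 -0.6] t 19.3 yaw [ 1.800e+02 -8.000e-02  1.792e+02]
-48.0 False [-47.8  99.9] 50.6 [ 0.1  0.3 -0.7] [0.06 0.08 0.  ] -0.0
-47.0 False [-46.9  99.9] 50.8 [-0.2 -0.1 -1. ] [ 0.03 -0.04 -0.01] 0.0
-46.0 False [-46.3 100. ] 50.7 [-0.4  0.7 -1. ] [0.04 0.13 0.04] -0.05
-45.0 False [-46.2 100. ] 50.5 [-3.5  0.3  1. ] [-0.03  0.83  0.02] -0.15
-44.0 False [-46. 100.] 50.3 [-5.5 -0.5  1.2] [-0.04  1.19 -0.01] -0.25
-43.0 False [-45.8 100. ] 50.2 [-7.4 -0.3  3.5] [-0.04  1.52 -0.01] -0.36
-42.0 False [-45.8 100. ] 50.3 [-10.2   0.2   5.9] [-0.02  1.91  0.  ] -0.49
-41.0 False [-45.7 100. ] 50.3 [-11.8  -0.1   9.6] [0.01 2.35 0.02] -0.61
-40.0 False [-45.5 100. ] 50.4 [-14.5  -0.3  10.4] [-0.01  2.67 -0.01] -0.71
-39.0 False [-45.3 100. ] 50.5 [-16.4   0.5  12.8] [0.01 3.02 0.02] -0.82
t 21.8083
```

Gap 1 is clearly tight (16 N for 1 mm). I'll repeat this on gaps 2 and 3; the arm gives about 2 N/mm, so the earlier stops may not have loaded those shims fully.

```bash
cat >> ins.py <<'E'
def leave(v,v2):
    robot.line_to(P(-.078,v,.0508),[180,0,YAW],velocity=.08)
    robot.line_to(P(-.078,v,.056),velocity=.05)
    robot.line_to(P(-.078,v2,.056),velocity=.15)
    robot.line_to(P(-.078,v2,.0508),velocity=.04)
    robot.line_to(P(-.050,v2,.0508),[180,0,YAW],velocity=.05)
E
python3 - <<'E'
from ins import *
leave(.1,0); st()
steps(0,-.048,10)
E
```

```text
uv [-50.3  -0.2] z 50.6 F [ 0.7 -0.  -1.6] t 24.5 yaw [-1.7999e+02 -4.0000e-02  1.7919e+02]
-48.0 False [-48.1   0. ] 50.8 [ 0.3 -1.  -0.3] [ 0.   -0.01 -0.04] -0.0
-47.0 False [-46.9   0. ] 50.8 [-0.1  0.3 -1.7] [-0.01  0.03 -0.  ] 0.0
-46.0 False [-46.3   0. ] 50.7 [-0.8 -1.1 -0.9] [0.02 0.12 0.04] -0.04
-45.0 False [-46.1  -0. ] 50.5 [-3.5 -0.2  1.4] [0.05 0.8  0.01] -0.14
-44.0 False [-46.  -0.] 50.3 [-5.2  1.1  1.6] [0.02 1.07 0.05] -0.25
-43.0 False [-45.8  -0. ] 50.2 [-6.6 -0.1  4.1] [0.03 1.42 0.06] -0.35
-42.0 False [-45.7  -0. ] 50.3 [-9.1  1.2  6.2] [ 0.07  1.88 -0.02] -0.47
-41.0 False [-45.6  -0.1] 50.4 [-11.7  -0.9   8.3] [0.06 2.21 0.09] -0.58
-40.0 False [-45.4  -0.1] 50.4 [-13.    0.8  10.1] [0.13 2.54 0.05] -0.68
-39.0 False [-45.3  -0.1] 50.5 [-15.3   0.8  12.3] [0.08 2.92 0.03] -0.78
t 27.1
```

Run:
```python
from ins import *
leave(0,-.1); st()
steps(-.1,-.048,10)
```

```text
uv [ -50.3 -100.2] z 50.6 F [ 0.8 -0.1 -0.8] t 29.8 yaw [-1.7999e+02 -4.0000e-02  1.7919e+02]
-48.0 False [ -48. -100.] 50.8 [-0.   0.4 -0.7] [ 0.01 -0.01 -0.  ] -0.0
-47.0 False [ -46.9 -100. ] 50.8 [ 0.2 -0.2 -0.8] [-0.01 -0.03 -0.06] 0.01
-46.0 False [ -45.9 -100. ] 50.8 [ 0.3 -1.2 -1.5] [ 0.01 -0.02  0.  ] 0.0
-45.0 False [ -45.8 -100. ] 50.6 [-2.2 -0.1  0.5] [0.07 0.4  0.04] -0.1
-44.0 False [ -45.4 -100. ] 50.4 [-3.9  0.8  1.7] [0.08 1.07 0.03] -0.17
-43.0 False [ -44. -100.] 50.5 [-6.   1.   0.9] [0.04 1.11 0.05] -0.11
-42.0 False [ -42.7 -100. ] 50.5 [-5.   0.3  0.8] [-0.    1.09  0.02] -0.09
-41.0 False [ -41.5 -100. ] 50.5 [-5.8  0.6 -1.5] [0.   1.12 0.03] -0.06
-40.0 False [ -40.4 -100. ] 50.5 [-4.6 -0.1 -1.4] [0.02 1.16 0.04] -0.05
-39.0 False [ -39.3 -100. ] 50.6 [-3.9  0.1 -0.9] [-0.03  1.1  -0.01] -0.03
t 32.3917
```

Gap 3 is the soft one: it slides with a steady ~5 N. I'll push it home.

Run:
```python
from ins import *
r=robot.line_to(P(-.022,-.1,.0505),[180,0,YAW],velocity=.02,f_stop=15); st(f"{r}")
if not r: steps(-.1,-.021,14,fs=12,z=.0503)
```

```text
False uv [ -21.9 -100. ] z 50.5 F [-4.5 -0.9 -1.5] t 33.4 yaw [-1.800e+02  2.000e-02  1.792e+02]
-21.0 False [ -20.9 -100. ] 50.4 [-4.8  0.4 -0.5] [0.01 1.04 0.  ] 0.02
-20.0 False [ -19.9 -100. ] 50.4 [-5.   1.  -0.5] [0.01 0.99 0.01] 0.02
-19.0 False [ -18.9 -100. ] 50.4 [-4.8  0.3  0.5] [ 0.04  1.09 -0.  ] 0.02
-18.0 False [ -17.9 -100. ] 50.4 [-4.2  0.4  0.5] [0.06 1.02 0.01] 0.02
-17.0 False [ -16.9 -100. ] 50.4 [-3.8  0.  -0.1] [ 0.05  0.98 -0.02] 0.02
-16.0 False [ -15.9 -100. ] 50.4 [-5.1  0.2  1. ] [0.03 1.06 0.01] 0.01
-15.0 False [ -15.9 -100. ] 50.3 [-5.7 -0.1  2.8] [0.08 1.41 0.03] -0.11
-14.0 False [ -15.9 -100. ] 50.2 [-9.5  0.3  3.9] [0.17 1.75 0.06] -0.23
-13.0 False [ -15.9 -100. ] 50.2 [-11.    1.1   5.6] [0.18 2.12 0.08] -0.34
-12.0 False [ -15.9 -100.1] 50.2 [-13.3   0.7   7.2] [0.27 2.46 0.06] -0.46
-11.0 False [ -15.8 -100. ] 50.2 [-15.    0.6   9.7] [0.31 2.76 0.07] -0.57
-10.0 False [ -15.8 -100. ] 50.2 [-17.5   1.2  11.7] [0.4  3.11 0.01] -0.69
-9.0 False [ -15.9 -100.1] 50.1 [-20.5   1.6  14. ] [0.44 3.35 0.06] -0.81
-8.0 False [ -15.8 -100. ] 50.1 [-22.3   2.   15. ] [0.49 3.9  0.14] -0.93
t 36.8917
```

The grip is against the foot. I'll relieve the load, set it level on the floor, release and retreat.

Run:
```python
from ins import *
robot.line_to(P(-.0155,-.1,.0499),[180,0,YAW],velocity=.03); st("relaxed")
fingers.gripper_to(.55); st("open")
robot.line_to(P(-.0155,-.1,.16),velocity=.1)
robot.move_to([.35,.3,.3],[180,0,YAW]); st("away")
ims={n:vision.grab_frame(n) for n in C}
f=[*P(-.0165,-.1,0)[:2],rail[2]]
a=draw("top",ims["top"],rail,f,.018,(270,150,370,225),4,"pics/a2.png")
b=draw("scene",ims["scene"],None,None,.018,(230,200,330,290),4,"pics/b2.png")
cv2.imwrite("pics/ab2.png",cv2.hconcat([cv2.copyMakeBorder(a,0,60,0,0,0),b]))
```

```text
relaxed uv [ -15.9 -100. ] z 49.9 F [-6.2  0.6  1.8] t 37.3 yaw [ 1.7999e+02 -6.0000e-02  1.7920e+02]
open uv [-14.3 -99.9] z 50.3 F [ 0.1 -0.4 -0.1] t 37.7 yaw [-1.7998e+02  1.3000e-01  1.7923e+02]
away uv [-266.   300.9] z 299.8 F [ 0.8 -0.5 -0.3] t 40.8 yaw [-1.7996e+02  1.0000e-02  1.7907e+02]
```

View pics/ab2.png

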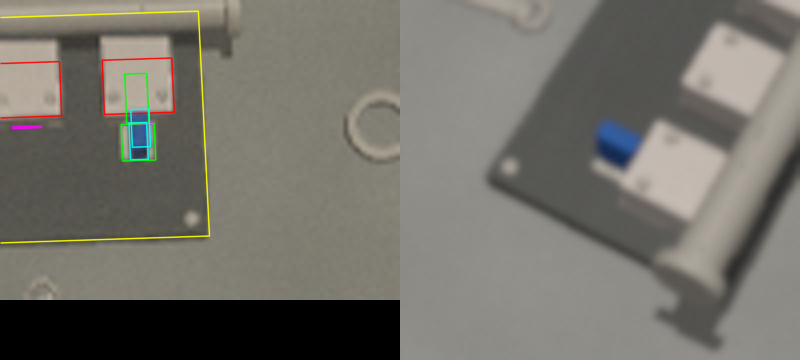

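Both views show the feeler upright with its grip against the right foot (top crop (140,140), scene crop (617,145)) and the blade fully in. I'll hand it in.

```bash
python3 -c "
from station import workorder
print(workorder.close_job())"
```

```text
the job is handed in; nothing more can be done
None
```

The soft foot is the right one (gap 3): the feeler is fully home there with its grip against the foot and released, the highest force I read was about 22 N, and the job is handed in at about 41 s; no verdict was returned.

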